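Register a seed specimen in the corner of the light stage

TASK

Using only the fingertips and never lifting it off the plate, push the red specimen carrier straight back until it lies flush against the long black rail, while it is still well away from the pocket. Then drag or push it along the rail into the corner pocket until it is fully home, flush against both the rail and the end stop, and take the hand away. Leave the blue carrier, the amber vial, the tub of maize and the white jar where they are.

Things in the scene. Friction and masses are not known exactly. Their poses are not given: they have to be found in the camera images.
- stage: Fixed light stage: flat aluminium plate, 200 mm along its x, 330 mm along its y, top 12 mm above the table, no rim on its near (-x) and -y edges. Origin: centre of the underside, z up; at yaw 0 its axes are the world's. On it are the rail, the end stop and the pocket lip, listed as points.
- rail (a point): Middle of the foot of the rail's inner face (x +85, y 0, z +12 mm in the stage's frame). The black rail is straight, runs along the whole far (+x) edge of the plate, 14 mm high above it.
- stop (a point): Foot of the end stop's inner face (x +63, y +145, z +12 mm in the stage's frame). The black stop closes the rail's +y end, square to the rail, 14 mm high, reaching from the rail to x = +25 mm.
- lip (a point): Foot of the free end of the pocket lip's inner face (x +38, y +119, z +12 mm in the stage's frame). The black lip, 10 mm high, 10 mm thick, runs from here to the stop parallel to the rail: with them it makes a pocket 47 mm wide, open only along the rail towards -y. From here a flare leads outward to about x +20, y +104 mm. A pale window marks the pocket's floor.
- home (a point): Point on the plate's top where the underside centre of the red carrier lies when it is fully home in the pocket: x = +63, y = +123, z = +12 mm in the stage's frame (22 mm from the rail and from the stop), same axes as the stage.
- red_carrier: Red carrier to be moved: flat square block 44 x 44 x 10 mm, about 60 g, white window in its flat top. Loose, flat on the plate's near half, away from the pocket, turned up to 0.5 rad. Origin: centre of its underside; x, y square to its sides (any side may face the rail). It slides easily on the polished plate and rail (friction about 0.2); a fingertip pressing its top with 8 to 16 N drags it.
- blue_carrier: Blue carrier, the same size as the red one, loose on the plate's near half, about 100 mm to one or the other side of the red one along the stage's y. Leave alone. Origin: centre of its underside.
- vial: Amber glass vial with white cap, 26 mm diameter, 45 mm tall, standing loose on the plate's near edge (about x = -70, y = +120 mm in the stage's frame). Leave alone. Origin: centre of its underside.
- seed_tub: Clear open tub of maize kernels, 130 x 100 x 50 mm, standing on the table to the right of the stage. Leave alone. Origin: centre of its underside.
- jar: White jar, 64 mm diameter, 100 mm tall, standing on the table to the left of the stage. Leave alone. Origin: centre of its underside.

How it is judged:
By the outcome, as a careful person would: the job done as asked, in the order asked, and still so for the second after the job is handed in, with the robot touching nothing.
It also fails if it takes over 64 s, if anything falls off the work surface, if the arm or the gripper's body presses on something with over 40 N, if the wrist force passes 120 N, or if a joint passes its speed limit or range.

ROBOT

A 6-joint arm with a two-finger parallel gripper is mounted at the origin on the work surface. World frame = base frame: x ahead of the robot, y to its left, z up, the work surface at z = 0. Lengths are in m, angles in rad, forces in N, time in s.
With the tool pointing down it reaches from about 0.35 to 0.775 m from the base axis. Payload 7.3 kg.
Tool frame: the origin (TCP) lies at the very end of the fingers, on their centre line; the grasp point (between the pads) lies 19 mm behind it (arm.grip_depth is the distance from the TCP to the grasp point, in m); z points along the fingers, y is the line along which they close (so a half turn about z gives the same grasp; the last joint's range is limited). The gripper opens to 92 mm and grips with 3 to 60 N. Pads are 19 mm wide; open, the fingers measure 130 mm over their backs; the gripper's body (75 mm by 190 mm) begins 47 mm behind the grasp point.
Start: joints at [-1.464, 0.342, 1.524, -0, 1.275, -0.146], TCP at [0.131, -0.508, 0.227] pointing down, gripper open.
Joint ranges: [-2.53, 2.53], [-0.77, 2.02], [0.04, 2.7], [-1, 4.14], [0.28, 2.66], [-3.11, 3.11]. Speed limits (rad/s): [2.57, 2.57, 3.14, 3.14, 3.14, 3.14].

INTERFACE

Orientations are given as a unit quaternion [x, y, z, w].
In Python, from workcell import arm, camrig, status gives the robot as it stands (arm), with the cameras (camrig) and the readings (status).
- The arm moves only by the shell command python3 drive.py [FORCE], which reads ROWS from standard input. ROWS is a JSON object with one list for each field, all of the same length, 1 to 10, a row being the entries at one place: wx, wy, wz (a rotation vector in rad), dx, dy, dz (the shift in m), jaw (the opening from 0.0 (shut) to 1.0 (fully open)); each row shifts and turns the commanded pose from where the row before left it, along the tool's axes as they then stand; what a row does not reach is not made up. A row lasts 1/10 s, in which the tool goes at most 0.05 m and 0.15 rad, less where a joint would pass 70% of its speed; a pose out of reach is approached as far as the arm can. The fingers move at their own pace and stop on an object; FORCE is the grip in N (left out, the last holds). Time passes only in rows, so rows that do not move let the fingers close. It prints the time, the measured TCP pose, the force, the opening and the grip force at its end. Input that does not fit is refused with a message, and nothing moves.
- status.sense(): the state, without advancing time (a new reading comes with each control period).
- camrig.read_camera(name): name is "scene" or "top" or "wrist"; returns a dict with "pixels" (384x512x3 uint8, red, green, blue), "fx", "fy", "cx", "cy" (pixels), "rvec" (rotation vector, rad) and "tvec" (3), from world to camera coordinates, as OpenCV has them; the wrist camera has in their place "tool_from_camera" (4x4, takes a point from camera to tool coordinates, whose origin is the TCP and whose axes are the flange's). Camera axes: x right, y down, z forward; pixel columns grow to the right and rows downward; lengths in m; the calibration is good to about 2 mm. The wrist camera is an equidistant fisheye: a pixel r from the principal point sees the ray r / f radians off the axis. A picture is of the moment at which its call begins: read the wrist's pose just before it. There is no depth.
- arm.job_done(): hands the job in; it is judged then, once.
The state is a dict: "t": time; "joint_pos": joint angles; "dq": joint speeds; "effort": joint torques, N m; "ee_pos": TCP position; "orientation": TCP orientation; "contact_force": force on the tool from outside, world axes, zero at the start; "ft_torque": the same for the moment, N m; "opening": opening from 0.0 (shut) to 1.0 (fully open); "gripper_force": force on a finger pad.
Only numpy, scipy, OpenCV 4.12 (cv2) and the standard library are available. Lean on these libraries where they do the work, as an engineer would, in place of code of your own. Each camera call takes 0.05 s, during which the arm holds its last target. There are 200 camera calls.

## Working session

There is one attempt and no reset: what is moved stays moved. The work goes in short steps, Python scripts to look and compute and a shell command to move; the robot and the scene stay as the last step left them, time stands still between calls to the robot, and variables do not carry over. Pictures are saved under pics/ and viewed, at most 10 in all, crops included, and the job is handed in when it is done.

```bash
ls; mkdir -p pics
cat > h.py <<'E'
import numpy as np, cv2
from workcell import arm, camrig, status
from scipy.spatial.transform import Rotation as R
def snap(n,f):
    c=camrig.read_camera(n); cv2.imwrite('pics/'+f,cv2.cvtColor(c['pixels'],cv2.COLOR_RGB2BGR)); return c
def K(c): return np.array([[c['fx'],0,c['cx']],[0,c['fy'],c['cy']],[0,0,1]])
def ray(c,p):
    Rm=cv2.Rodrigues(np.array(c['rvec'],float))[0]; t=np.array(c['tvec'],float)
    d=Rm.T@np.linalg.inv(K(c))@np.array([p[0],p[1],1.]); return -Rm.T@t,d
def atz(c,p,z):
    o,d=ray(c,p); return o+d*(z-o[2])/d[2]
def proj(c,P): return cv2.projectPoints(np.atleast_2d(np.array(P,float)),np.array(c['rvec'],float),np.array(c['tvec'],float),K(c),None)[0][:,0]
E
python3 - <<'E'
from h import *
a=snap('top','top0.png');b=snap('scene','scene0.png')
big=np.hstack([cv2.imread('pics/top0.png'),])
s=status.sense();print(s['ee_pos'],s['orientation'],s['t'])
for c in(a,b):print(c['fx'],ray(c,(c['cx'],c['cy'])))
E
```

```text
drive.py
pics
workcell.py
[ 0.13129938 -0.50796307  0.22612524] [ 9.92018818e-01  1.26088154e-01  1.34186976e-05 -6.65197455e-04] 0.1
366.9750883938684 (array([ 0.36968236, -0.02523958,  0.96496804]), array([ 0.19810665,  0.01099398, -0.98011881]))
441.4841245199876 (array([1.27820998, 0.31749526, 1.05619635]), array([-0.57459314, -0.24512694, -0.78086843]))
```

View pics/top0.png

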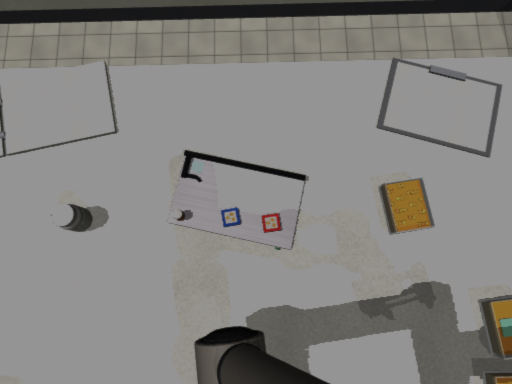

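View pics/scene0.png

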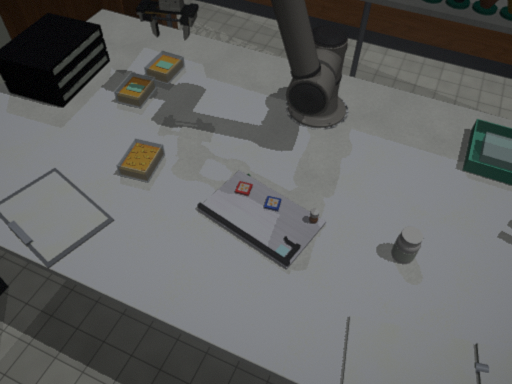

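The top view shows the stage at (185–305, 152–248), red carrier at (271,223), blue at (231,217), vial at (180,215), jar at (72,216) and tub at (407,206). The scene view shows red at (244,188), blue at (273,203), and the pocket near (287,247). I'll zoom in next.

Run:
```python
from h import *
a=cv2.imread('pics/top0.png')[145:255,160:320];b=cv2.imread('pics/scene0.png')[165:270,190:330]
cv2.imwrite('pics/crop.png',np.vstack([cv2.resize(a,(436,300),interpolation=cv2.INTER_CUBIC),cv2.resize(b,(436,300),interpolation=cv2.INTER_CUBIC)]))
for n in('top','scene'):
    c=camrig.read_camera(n);p=c['pixels'].astype(int)
    for nm,m in(('red',(p[...,0]>110)&(p[...,1]<70)&(p[...,2]<70)),('blue',(p[...,2]>90)&(p[...,0]<70)&(p[...,1]<100))):
        m=m.astype(np.uint8);m=cv2.morphologyEx(m,cv2.MORPH_CLOSE,np.ones((7,7)))
        nn,l,st,ce=cv2.connectedComponentsWithStats(m)
        for i in range(1,nn):
            if 60<st[i,4]<900:
                r=cv2.minAreaRect(np.argwhere(l==i)[:,::-1].astype(np.float32))
                P=cv2.boxPoints(r);W=np.array([atz(c,q,.022)[:2] for q in P])
                print(n,nm,st[i,4],ce[i],atz(c,ce[i],.022).round(4)[:2],W.round(3).tolist(),[round(float(np.arctan2(*(W[k+1]-W[k])[::-1])),3) for k in range(3)])
```

```text
top red 144 [270.79861111 222.38194444] [ 0.4806 -0.0713] [[0.499, -0.047], [0.505, -0.09], [0.462, -0.095], [0.457, -0.052]] [-1.445, -3.032, 1.696]
top blue 139 [230.28776978 216.70503597] [0.4971 0.033 ] [[0.515, 0.058], [0.522, 0.015], [0.48, 0.008], [0.473, 0.05]] [-1.406, -2.973, 1.734]
scene red 75 [243.02666667 187.21333333] [ 0.4808 -0.0699] [[0.503, -0.087], [0.463, -0.098], [0.457, -0.053], [0.498, -0.043]] [-2.876, 1.688, 0.245]
scene blue 104 [272.40384615 202.44230769] [0.4978 0.0357] [[0.521, 0.018], [0.48, 0.007], [0.473, 0.052], [0.514, 0.062]] [-2.9, 1.726, 0.221]
```

View pics/crop.png

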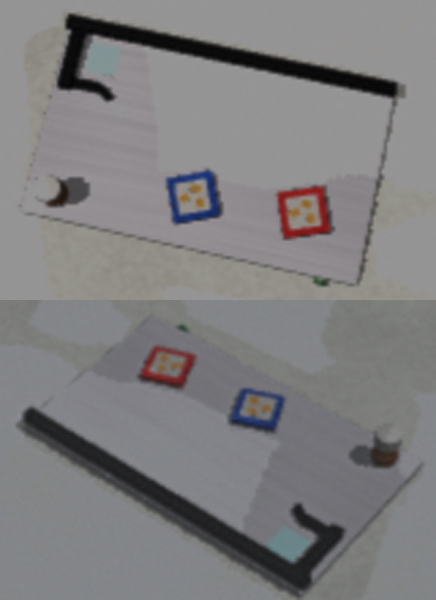

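The crop shows the stage clearly: near corners at top-view px ≈(168,222) and (291,249). The rail is along the far edge and the pocket with its pale window is at the upper left. Red and blue are both on the near half, and there is a vial at the +y near corner. Next I'll fit the stage pose.

```bash
cat >> h.py <<'E'
from scipy.optimize import least_squares
def S(q,P):
    P=np.atleast_2d(P);return np.c_[R.from_euler('z',q[2]).apply(P)[:,:2]+q[:2],P[:,2]]
E
python3 - <<'E'
from h import *
a=camrig.read_camera('top');b=camrig.read_camera('scene')
P=np.array([[-.1,.165,.012],[-.1,-.165,.012],[.1,.165,.026],[.1,-.165,.026]])
ta=np.array([[168.1,222.4],[291,249.1],[185.7,150.5],[307.5,175.8]])
tb=np.array([[325.5,221.7],[236.6,171.3],[287,266.5],[196.4,205.3]])
for nm,f in(('top',lambda q:(proj(a,S(q,P))-ta).ravel()),('scene',lambda q:(proj(b,S(q,P))-tb).ravel()),('both',lambda q:np.r_[(proj(a,S(q,P))-ta).ravel(),(proj(b,S(q,P))-tb).ravel()])):
    r=least_squares(f,[.5,0,-.15],loss='soft_l1');print(nm,r.x.round(4),r.fun.round(1).tolist())
q=r.x
print('home,rail,lip',S(q,[[.063,.123,.012],[.085,0,.012],[.038,.119,.012]]).round(4).tolist())
red=R.from_euler('z',-q[2]).apply(np.array([.4807,-.0706,0])-[*q[:2],0]);print('red in stage',red)
E
```

```text
top [ 0.5443  0.0138 -0.2352] [-0.4, 0.3, 0.7, 1.4, 0.2, -1.0, -0.4, -0.6]
scene [ 0.5513  0.0195 -0.2266] [0.0, 0.0, 1.2, -0.7, -0.0, -0.3, -1.0, 1.3]
both [ 0.5465  0.0159 -0.2296] [-1.1, -0.1, 0.1, 0.2, -0.9, -1.5, -1.4, -1.8, -0.6, -1.4, 1.0, -2.1, -0.8, -2.2, -1.3, -0.5]
home,rail,lip [[0.6358, 0.1213, 0.012], [0.6293, -0.0035, 0.012], [0.6106, 0.1231, 0.012]]
red in stage [-0.04439081 -0.09917978  0.        ]
```

```bash
echo '{"wx": [0, 0, 0, 0, 0, 0, 0, 0, 0, 0], "wy": [0, 0, 0, 0, 0, 0, 0, 0, 0, 0], "wz": [0.12, 0.12, 0.12, 0.12, 0, 0, 0, 0, 0, 0], "dx": [0, 0, 0, 0, 0.018, 0.018, 0.018, 0.018, 0.018, 0.018], "dy": [0, 0, 0, 0, -0.044, -0.044, -0.044, -0.044, -0.044, -0.044], "dz": [0, 0, 0, 0, -0.006, -0.006, -0.006, -0.006, -0.006, -0.006], "jaw": [0.1, 0.1, 0.1, 0.1, 0.1, 0.1, 0.1, 0.1, 0.1, 0.1]}' | python3 drive.py && echo '{"wx": [0, 0, 0, 0, 0, 0, 0, 0], "wy": [0, 0, 0, 0, 0, 0, 0, 0], "wz": [0, 0, 0, 0, 0, 0, 0, 0], "dx": [0.018, 0.018, 0.018, 0.018, 0.018, 0.018, 0, 0], "dy": [-0.044, -0.044, -0.044, -0.044, -0.044, -0.044, 0, 0], "dz": [-0.006, -0.006, -0.006, -0.006, -0.006, -0.006, 0, 0], "jaw": [0.1, 0.1, 0.1, 0.1, 0.1, 0.1, 0.1, 0.1]}' | python3 drive.py
python3 - <<'E'
from h import *
s=status.sense();c=snap('wrist','w1.png')
T=np.eye(4);T[:3,:3]=R.from_quat(s['orientation']).as_matrix();T[:3,3]=s['ee_pos']
print(T.round(4),{k:c[k] for k in('fx','fy','cx','cy','tool_from_camera')})
np.save('T1.npy',T@np.array(c['tool_from_camera']))
E
```

```text
t: 1.3
ee_pos: [0.2967, -0.2738, 0.2631]
orientation: [0.994, -0.114, 0.0, 0.0]
contact_force: [1.1, -0.8, 0.0]
opening: 0.18
gripper_force: 0.0
t: 2.1
ee_pos: [0.4608, -0.0417, 0.2984]
orientation: [0.994, -0.112, -0.0, 0.0]
contact_force: [-1.3, 0.3, 0.7]
opening: 0.105
gripper_force: 0.0
[[ 9.749e-01 -2.224e-01 -7.000e-04  4.608e-01]
 [-2.224e-01 -9.749e-01 -3.000e-04 -4.170e-02]
 [-6.000e-04  5.000e-04 -1.000e+00  2.984e-01]
 [ 0.000e+00  0.000e+00  0.000e+00  1.000e+00]] {'fx': 297.3186396354542, 'fy': 297.3186396354542, 'cx': 258.61735635394456, 'cy': 190.165645988592, 'tool_from_camera': array([[-8.01500918e-04, -9.69577035e-01, -2.44785069e-01,
         6.50142603e-02],
       [ 9.99999586e-01, -8.82704034e-04,  2.22027329e-04,
        -2.42470668e-04],
       [-4.31345368e-04, -2.44784790e-01,  9.69577341e-01,
        -1.56656197e-01],
       [ 0.00000000e+00,  0.00000000e+00,  0.00000000e+00,
         1.00000000e+00]])}
```

View pics/w1.png

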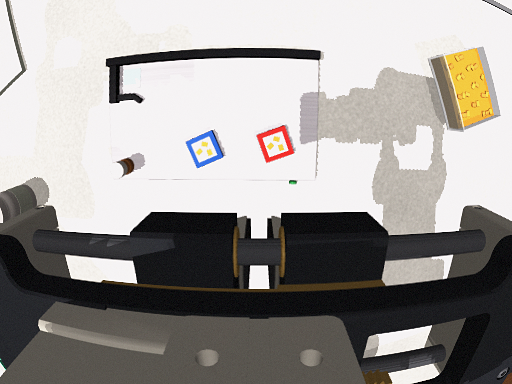

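The wrist view shows the stage square in view: rail from (107,60) to (322,55), pocket at about (130,80), red at (275,144), blue at (205,149) and vial at (128,165). I'll zoom to get accurate points.

Run:
```python
import cv2
a=cv2.imread('pics/w1.png')[42:190,100:332]
a=(255*(a/255.)**1.6).astype('uint8')
cv2.imwrite('pics/c2.png',cv2.resize(a,None,fx=3.4,fy=3.4,interpolation=cv2.INTER_CUBIC))
```

```text
(no output)
```

View pics/c2.png

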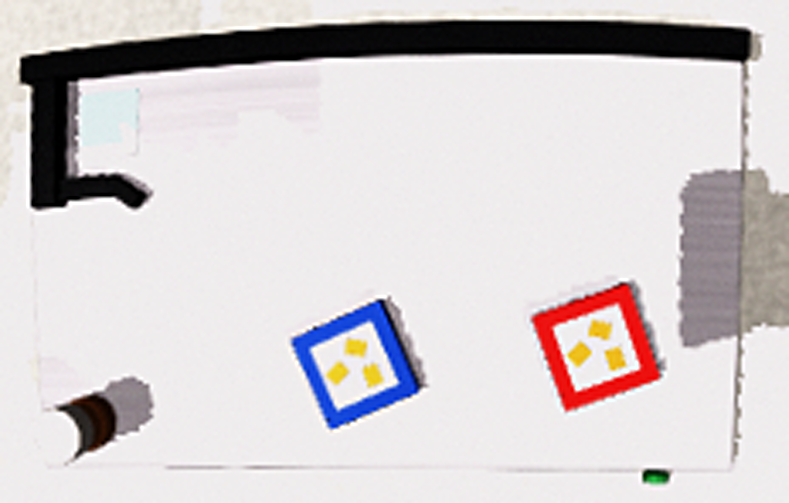

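The crop gives clean corners for the plate, rail, red and blue. I'll fit from these points.

```bash
cat >> h.py <<'E'
F,CX,CY=297.3186,258.617,190.166
def fproj(T,P):
    p=(np.atleast_2d(P)-T[:3,3])@T[:3,:3]; rho=np.hypot(p[:,0],p[:,1]); th=np.arctan2(rho,p[:,2])
    return np.c_[CX+F*th*p[:,0]/rho,CY+F*th*p[:,1]/rho]
def fatz(T,px,z):
    v=(np.asarray(px,float)-[CX,CY])/F; th=np.linalg.norm(v); d=T[:3,:3]@np.r_[np.sin(th)*v/th,np.cos(th)]
    return T[:3,3]+d*(z-T[2,3])/d[2]
def toS(q,p): return R.from_euler('z',-q[2]).apply(np.atleast_2d(p)-[q[0],q[1],0])
def square(W):
    c=W.mean(0); e=W[1]-W[0]; return c, (np.arctan2(e[1],e[0])+np.pi/4)%(np.pi/2)-np.pi/4
E
python3 - <<'E'
from h import *
T=np.load('T1.npy'); u=lambda L:np.array(L,float)/3.4+[100,42]
P=np.array([[-.1,-.165,.012],[-.1,.165,.012],[.1,-.165,.026],[.085,-.165,.012],[.1,.165,.026],[.085,.145,.012]])
px=u([[735,468],[45,466],[748,28],[748,60],[21,58],[77,79]])
r=least_squares(lambda q:(fproj(T,S(q,P))-px).ravel(),[.546,.016,-.23],loss='soft_l1');q=r.x;print(q.round(4),r.fun.round(1).tolist());np.save('q.npy',q)
# height as unknown too (check)
r2=least_squares(lambda q:(fproj(T,S(q,P+[0,0,q[3]]))-px).ravel(),[.546,.016,-.23,0]);print('dz check',r2.x.round(4))
for n,L in(('red',[[630,283],[660,375],[568,410],[532,317]]),('blue',[[382,300],[420,388],[335,428],[293,340]])):
    W=np.array([fatz(T,p,.022) for p in u(L)]);c,y=square(W);print(n,c.round(4),'yaw rel',round(y-q[2],3),'stage',toS(q,c).round(4),np.linalg.norm(np.diff(W,axis=0),axis=1).round(4))
# two-view height of red centre (top camera + wrist)
c=camrig.read_camera('top');o1,d1=ray(c,(270.8,222.4));a=fatz(T,u([[630,283],[660,375],[568,410],[532,317]]).mean(0),.022)
d2=a-T[:3,3];M=np.c_[d1,-d2];k=np.linalg.lstsq(M,T[:3,3]-o1,rcond=None)[0];print('tri',o1+k[0]*d1,T[:3,3]+k[1]*d2)
s=status.sense();print('tcp stage',toS(q,s['ee_pos']),s['ee_pos'],'yaw',R.from_quat(s['orientation']).as_euler('xyz'))
E
```

```text
[ 0.5454  0.0155 -0.235 ] [0.3, 1.0, 0.1, 0.4, 1.7, -1.7, -0.2, 0.4, -0.4, -2.3, -2.4, 0.4]
dz check [ 0.5452  0.0158 -0.2337 -0.0044]
red [ 0.4797 -0.0717  0.022 ] yaw rel 0.339 stage [[-0.0436 -0.1001  0.022 ]] [0.0419 0.0427 0.0432]
blue [0.496  0.0315 0.022 ] yaw rel 0.4 stage [[-0.0517  0.004   0.022 ]] [0.0416 0.042  0.0431]
tri [ 0.48015001 -0.07117257  0.02541962] [ 0.48013094 -0.07151192  0.02543397]
tcp stage [[-0.06923351 -0.07684295  0.29843376]] [ 0.46017027 -0.04312507  0.29843376] yaw [ 3.14113553e+00  7.58676237e-04 -2.27713070e-01]
```

```bash
echo '{"wx": [0, 0, 0, 0, 0, 0, 0, 0, 0, 0], "wy": [0, 0, 0, 0, 0, 0, 0, 0, 0, 0], "wz": [0.007, 0, 0, 0, 0, 0, 0, 0, 0, 0], "dx": [-0.021, 0, 0, 0, 0, 0, 0, 0, 0, 0], "dy": [0.023, 0, 0, 0, 0, 0, 0, 0, 0, 0], "dz": [0, 0.04, 0.045, 0.045, 0.045, 0.045, 0.03, 0.01, 0, 0], "jaw": [0.1, 0.1, 0.1, 0.1, 0.1, 0.1, 0.1, 0.1, 0.1, 0.1]}' | python3 drive.py
cat > st.py <<'E'
from h import *
q=np.load('q.npy');s=status.sense();print('t',s['t'],'stage',toS(q,s['ee_pos']).round(4),'yaw',round(R.from_quat(s['orientation']).as_euler('xyz')[2]-q[2],4),'F',R.from_euler('z',-q[2]).apply(s['contact_force']).round(1))
E
python3 st.py
```

```text
t: 3.2
ee_pos: [0.4359, -0.0611, 0.0399]
orientation: [0.993, -0.117, 0.001, 0.0]
contact_force: [0.6, -0.7, 0.6]
opening: 0.102
gripper_force: 0.0
t 3.2 stage [[-0.0887 -0.1     0.0399]] yaw -0.0003 F [ 0.7 -0.6  0.6]
```

```bash
echo '{"wx": [0, 0, 0, 0, 0, 0, 0, 0, 0, 0], "wy": [0, 0, 0, 0, 0, 0, 0, 0, 0, 0], "wz": [0, 0, 0, 0, 0, 0, 0, 0, 0, 0], "dx": [0, 0, 0, 0.01, 0.01, 0.01, 0.008, 0.008, 0.005, 0], "dy": [0, 0, 0, 0, 0, 0, 0, 0, 0, 0], "dz": [0.016, 0.008, 0, 0, 0, 0, 0, 0, 0, 0], "jaw": [0.1, 0.1, 0.1, 0.1, 0.1, 0.1, 0.1, 0.1, 0.1, 0.1]}' | python3 drive.py
python3 - <<'E'
from h import *
exec(open('st.py').read())
snap('wrist','w2.png');a=cv2.imread('pics/w2.png')[42:222,100:332]
cv2.imwrite('pics/c3.png',cv2.resize(a,None,fx=3.2,fy=3.2,interpolation=cv2.INTER_CUBIC))
E
```

```text
t: 4.2
ee_pos: [0.4854, -0.0723, 0.0146]
orientation: [0.993, -0.117, 0.0, 0.0]
contact_force: [-0.5, -0.4, 0.7]
opening: 0.099
gripper_force: 0.0
t 4.2 stage [[-0.0379 -0.0993  0.0146]] yaw 0.0008 F [-0.4 -0.5  0.7]
```

View pics/c3.png

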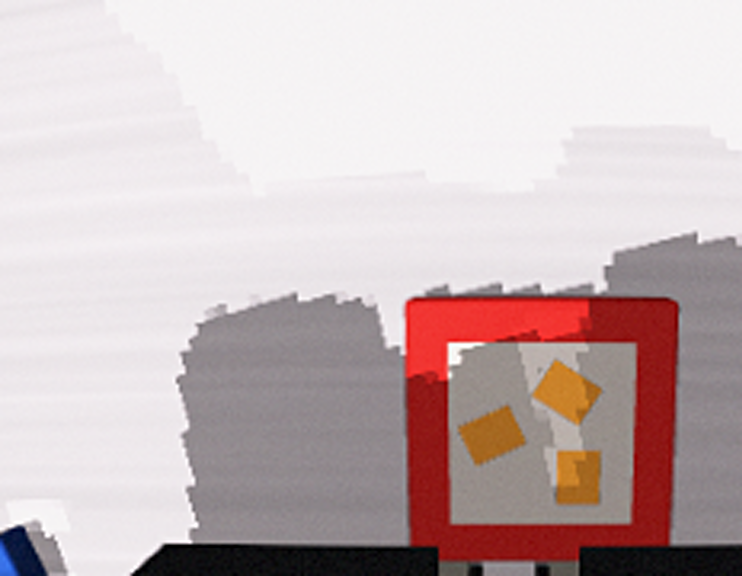

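The carrier has swung square against the two fingertips, offset a few mm towards -y. I'll continue to the rail.

```bash
echo '{"wx": [0, 0, 0, 0, 0, 0, 0, 0, 0], "wy": [0, 0, 0, 0, 0, 0, 0, 0, 0], "wz": [0, 0, 0, 0, 0, 0, 0, 0, 0], "dx": [0.01, 0.01, 0.01, 0.01, 0.01, 0.008, 0.004, 0.002, 0], "dy": [0, 0, 0, 0, 0, 0, 0, 0, 0], "dz": [0, 0, 0, 0, 0, 0, 0, 0, 0], "jaw": [0.1, 0.1, 0.1, 0.1, 0.1, 0.1, 0.1, 0.1, 0.1]}' | python3 drive.py;python3 st.py;  echo '{"wx": [0, 0, 0], "wy": [0, 0, 0], "wz": [0, 0, 0], "dx": [0.002, 0.002, 0], "dy": [0, 0, 0], "dz": [0, 0, 0], "jaw": [0.1, 0.1, 0.1]}' | python3 drive.py;python3 st.py
```

```text
t: 5.15
ee_pos: [0.5469, -0.0869, 0.0146]
orientation: [0.993, -0.117, -0.0, 0.0]
contact_force: [0.4, 0.1, -0.0]
opening: 0.104
gripper_force: 0.0
t 5.15 stage [[ 0.0253 -0.0992  0.0146]] yaw 0.0009 F [ 0.4  0.2 -0. ]
t: 5.45
ee_pos: [0.5511, -0.0879, 0.0148]
orientation: [0.993, -0.117, 0.0, 0.0]
contact_force: [0.1, -0.1, 0.7]
opening: 0.101
gripper_force: 0.0
t 5.45 stage [[ 0.0296 -0.0993  0.0148]] yaw 0.0008 F [ 0.1 -0.   0.7]
```

```bash
for i in 1 2; do :; done; echo '{"wx": [0, 0, 0], "wy": [0, 0, 0], "wz": [0, 0, 0], "dx": [0.001, 0.001, 0], "dy": [0, 0, 0], "dz": [0, 0, 0], "jaw": [0.1, 0.1, 0.1]}' | python3 drive.py; echo '{"wx": [0, 0, 0], "wy": [0, 0, 0], "wz": [0, 0, 0], "dx": [0.001, 0.001, 0], "dy": [0, 0, 0], "dz": [0, 0, 0], "jaw": [0.1, 0.1, 0.1]}' | python3 drive.py;python3 st.py
```

```text
t: 5.75
ee_pos: [0.5524, -0.0882, 0.0146]
orientation: [0.993, -0.117, -0.0, -0.0]
contact_force: [-0.2, 1.0, 0.4]
opening: 0.101
gripper_force: 0.6
t: 6.05
ee_pos: [0.5525, -0.0882, 0.0141]
orientation: [0.993, -0.117, -0.003, -0.0]
contact_force: [-6.9, 2.4, 3.3]
opening: 0.102
gripper_force: 3.5
t 6.05 stage [[ 0.0311 -0.0991  0.0141]] yaw 0.001 F [-7.3  0.7  3.3]
```

```bash
echo '{"wx": [0, 0], "wy": [0, 0], "wz": [0, 0], "dx": [0.001, 0], "dy": [0, 0], "dz": [0, 0], "jaw": [0.1, 0.1]}' | python3 drive.py; echo '{"wx": [0, 0, 0, 0, 0, 0, 0, 0], "wy": [0, 0, 0, 0, 0, 0, 0, 0], "wz": [0, 0, 0, 0, 0, 0, 0, 0], "dx": [-0.006, -0.015, 0, 0, -0.025, -0.025, 0, 0], "dy": [0, 0, 0, 0, 0.03, 0.03, 0, 0], "dz": [0, 0, -0.03, -0.03, 0, 0, 0, 0], "jaw": [0.1, 0.1, 0.1, 0.0, 0.0, 0.0, 0.0, 0.0]}' | python3 drive.py
python3 - <<'E'
from h import *
exec(open('st.py').read())
s=status.sense();c=snap('wrist','w3.png')
T=np.eye(4);T[:3,:3]=R.from_quat(s['orientation']).as_matrix();T[:3,3]=s['ee_pos'];np.save('T3.npy',T@np.array(c['tool_from_camera']))
a=cv2.imread('pics/w3.png')[40:240,150:400]
cv2.imwrite('pics/c4.png',cv2.resize(a,None,fx=3,fy=3,interpolation=cv2.INTER_CUBIC))
E
```

```text
t: 6.25
ee_pos: [0.5525, -0.0881, 0.0139]
orientation: [0.993, -0.117, -0.004, -0.0]
contact_force: [-9.8, 1.7, 4.7]
opening: 0.101
gripper_force: 4.7
t: 7.05
ee_pos: [0.4731, -0.1316, 0.0752]
orientation: [0.993, -0.118, 0.001, 0.0]
contact_force: [0.2, 0.2, -0.8]
opening: 0.006
gripper_force: 0.0
t 7.05 stage [[-0.0361 -0.1599  0.0752]] yaw -0.001 F [ 0.1  0.3 -0.8]
```

View pics/c4.png

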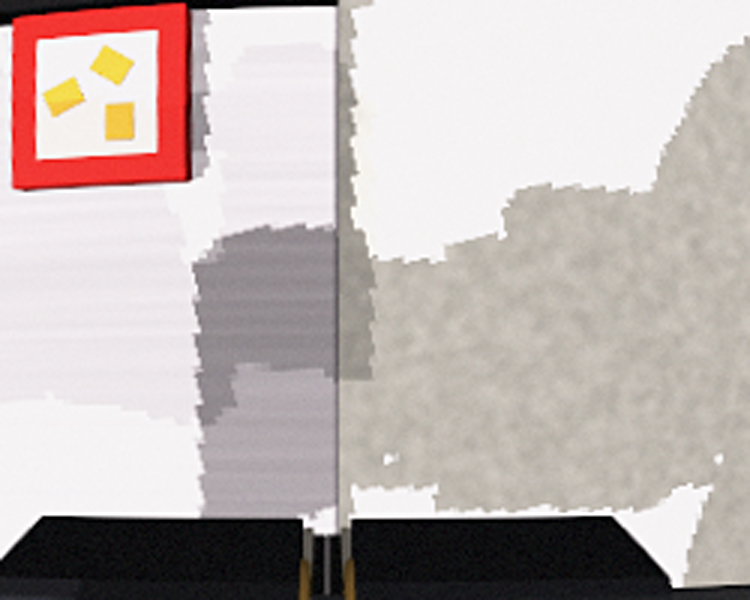

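The red carrier now lies flush along the rail with no gap visible. Its right side is at crop column ~188 and the plate's edge is at ~338.

Run:
```python
from h import *
T=np.load('T3.npy');q=np.load('q.npy');f=lambda x,y,z:toS(q,fatz(T,(150+x/3,40+y/3),z)).round(4)
print(f(188,5,.022),f(190,180,.022),f(13,188,.022),f(12,18,.022),'edge',f(337,20,.012),f(337,400,.012),'rail foot',f(250,8,.012))
```

```text
[[ 0.0841 -0.1275  0.022 ]] [[ 0.0414 -0.128   0.022 ]] [[ 0.0417 -0.0841  0.022 ]] [[ 0.0845 -0.0836  0.022 ]] edge [[ 0.0819 -0.1626  0.012 ]] [[-0.0134 -0.1625  0.012 ]] rail foot [[ 0.0853 -0.1413  0.012 ]]
```

```bash
echo '{"wx": [0, 0, 0, 0, 0, 0, 0, 0], "wy": [0, 0, 0, 0, 0, 0, 0, 0], "wz": [0, 0, 0, 0, 0, 0, 0, 0], "dx": [0.034, 0.034, 0.032, 0, 0, 0, 0, 0], "dy": [0, 0, 0, 0, 0, 0, 0, 0], "dz": [0, 0, 0, 0.03, 0.022, 0.008, 0, 0], "jaw": [0.0, 0.0, 0.0, 0.0, 0.0, 0.0, 0.0, 0.0]}' | python3 drive.py; python3 st.py
```

```text
t: 7.9
ee_pos: [0.5708, -0.1538, 0.0151]
orientation: [0.993, -0.116, 0.001, 0.0]
contact_force: [0.2, -0.1, -0.2]
opening: 0.002
gripper_force: 0.0
t 7.9 stage [[ 0.0642 -0.1587  0.0151]] yaw 0.0016 F [ 0.2 -0.  -0.2]
```

```bash
echo '{"wx": [0, 0, 0, 0, 0, 0, 0, 0, 0, 0], "wy": [0, 0, 0, 0, 0, 0, 0, 0, 0, 0], "wz": [0, 0, 0, 0, 0, 0, 0, 0, 0, 0], "dx": [0, 0, 0.0002, 0.0002, 0.0002, 0.0002, 0.0002, 0.0002, 0.0002, 0.0002], "dy": [-0.006, -0.008, -0.01, -0.012, -0.012, -0.012, -0.012, -0.012, -0.008, -0.004], "dz": [0, 0, 0, 0, 0, 0, 0, 0, 0, 0], "jaw": [0.0, 0.0, 0.0, 0.0, 0.0, 0.0, 0.0, 0.0, 0.0, 0.0]}' | python3 drive.py
python3 - <<'E'
from h import *
exec(open('st.py').read())
s=status.sense();c=snap('wrist','w4.png')
T=np.eye(4);T[:3,:3]=R.from_quat(s['orientation']).as_matrix();T[:3,3]=s['ee_pos'];np.save('T4.npy',T@np.array(c['tool_from_camera']))
a=cv2.imread('pics/w4.png')[40:260,40:300]
cv2.imwrite('pics/c5.png',cv2.resize(a,None,fx=2.7,fy=2.7,interpolation=cv2.INTER_CUBIC))
E
```

```text
t: 8.9
ee_pos: [0.594, -0.0601, 0.0147]
orientation: [0.993, -0.116, -0.0, 0.0]
contact_force: [0.5, 0.0, 0.8]
opening: 0.003
gripper_force: 0.1
t 8.9 stage [[ 0.0649 -0.0622  0.0147]] yaw 0.0018 F [0.4 0.1 0.8]
```

View pics/c5.png

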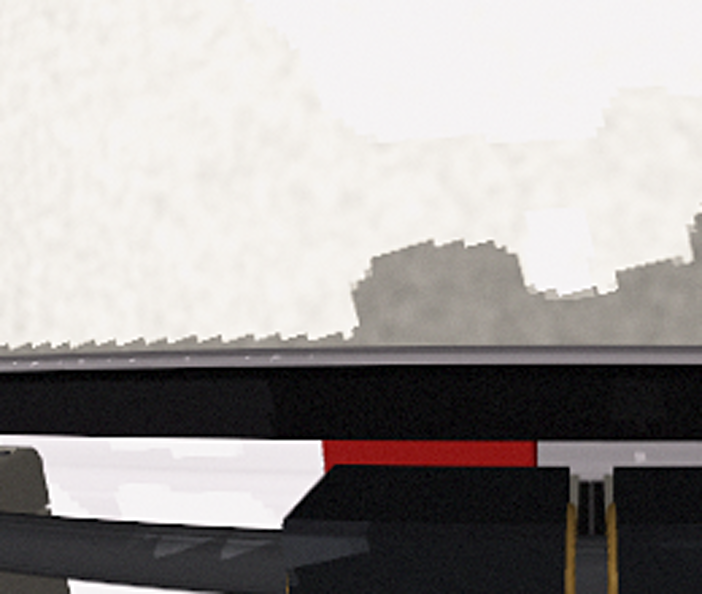

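The carrier is still against the rail (red strip at crop rows 440–466, even width). I'll continue towards the pocket.

```bash
echo '{"wx": [0, 0, 0, 0, 0, 0, 0, 0, 0, 0], "wy": [0, 0, 0, 0, 0, 0, 0, 0, 0, 0], "wz": [0, 0, 0, 0, 0, 0, 0, 0, 0, 0], "dx": [0.0002, 0.0002, 0.0002, 0.0002, 0.0002, 0.0002, 0.0002, 0.0002, 0.0002, 0.0002], "dy": [-0.008, -0.012, -0.014, -0.014, -0.014, -0.014, -0.014, -0.014, -0.01, -0.006], "dz": [0, 0, 0, 0, 0, 0, 0, 0, 0, 0], "jaw": [0.0, 0.0, 0.0, 0.0, 0.0, 0.0, 0.0, 0.0, 0.0, 0.0]}' | python3 drive.py;python3 st.py; echo '{"wx": [0, 0, 0, 0, 0], "wy": [0, 0, 0, 0, 0], "wz": [0, 0, 0, 0, 0], "dx": [0, 0, 0, 0, 0], "dy": [-0.004, -0.004, -0.003, -0.002, 0], "dz": [0, 0, 0, 0, 0], "jaw": [0.0, 0.0, 0.0, 0.0, 0.0]}' | python3 drive.py; python3 st.py
```

```text
t: 9.95
ee_pos: [0.6238, 0.0563, 0.0146]
orientation: [0.993, -0.116, 0.0, 0.0]
contact_force: [-0.5, -0.1, 0.3]
opening: 0.004
gripper_force: 0.1
t 9.95 stage [[0.0668 0.058  0.0146]] yaw 0.0017 F [-0.5 -0.2  0.3]
t: 10.45
ee_pos: [0.6267, 0.0678, 0.0147]
orientation: [0.993, -0.117, 0.0, 0.0]
contact_force: [0.0, 0.1, -0.3]
opening: 0.002
gripper_force: 0.0
t 10.45 stage [[0.0669 0.0698 0.0147]] yaw 0.0007 F [ 0.   0.1 -0.3]
```

```bash
echo '{"wx": [0, 0, 0, 0], "wy": [0, 0, 0, 0], "wz": [0, 0, 0, 0], "dx": [0, 0, 0, 0], "dy": [-0.003, -0.003, -0.002, 0], "dz": [0, 0, 0, 0], "jaw": [0.0, 0.0, 0.0, 0.0]}' | python3 drive.py; echo '{"wx": [0, 0, 0], "wy": [0, 0, 0], "wz": [0, 0, 0], "dx": [0, 0, 0], "dy": [-0.0015, -0.0015, 0], "dz": [0, 0, 0], "jaw": [0.0, 0.0, 0.0]}' | python3 drive.py; python3 st.py
```

```text
t: 10.85
ee_pos: [0.6285, 0.0759, 0.0147]
orientation: [0.993, -0.117, 0.0, 0.0]
contact_force: [-1.0, -0.2, 0.2]
opening: 0.008
gripper_force: 0.0
t: 11.15
ee_pos: [0.6292, 0.0787, 0.0147]
orientation: [0.993, -0.117, 0.0, 0.0]
contact_force: [0.2, 0.4, -0.7]
opening: 0.006
gripper_force: 0.0
t 11.15 stage [[0.0668 0.081  0.0147]] yaw 0.001 F [ 0.1  0.5 -0.7]
```

```bash
echo '{"wx": [0, 0, 0], "wy": [0, 0, 0], "wz": [0, 0, 0], "dx": [0, 0, 0], "dy": [-0.001, -0.001, 0], "dz": [0, 0, 0], "jaw": [0.0, 0.0, 0.0]}' | python3 drive.py;python3 st.py; echo '{"wx": [0, 0, 0], "wy": [0, 0, 0], "wz": [0, 0, 0], "dx": [0, 0, 0], "dy": [-0.001, -0.001, 0], "dz": [0, 0, 0], "jaw": [0.0, 0.0, 0.0]}' | python3 drive.py; python3 st.py
```

```text
t: 11.45
ee_pos: [0.6297, 0.0806, 0.0147]
orientation: [0.993, -0.117, 0.0, 0.0]
contact_force: [1.1, 0.2, -0.9]
opening: 0.006
gripper_force: 0.0
t 11.45 stage [[0.0668 0.0829 0.0147]] yaw 0.0009 F [ 1.1  0.4 -0.9]
t: 11.75
ee_pos: [0.6301, 0.0825, 0.0147]
orientation: [0.993, -0.117, 0.0, 0.0]
contact_force: [-1.4, -0.1, 0.8]
opening: 0.005
gripper_force: 0.0
t 11.75 stage [[0.0668 0.0849 0.0147]] yaw 0.0009 F [-1.3 -0.5  0.8]
```

```bash
echo '{"wx": [0, 0, 0], "wy": [0, 0, 0], "wz": [0, 0, 0], "dx": [0, 0, 0], "dy": [-0.001, -0.001, 0], "dz": [0, 0, 0], "jaw": [0.0, 0.0, 0.0]}' | python3 drive.py;python3 st.py; echo '{"wx": [0, 0], "wy": [0, 0], "wz": [0, 0], "dx": [0, 0], "dy": [-0.001, 0], "dz": [0, 0], "jaw": [0.0, 0.0]}' | python3 drive.py; python3 st.py
```

```text
t: 12.05
ee_pos: [0.6306, 0.0845, 0.0147]
orientation: [0.993, -0.117, 0.0, 0.0]
contact_force: [-0.3, -0.5, 0.3]
opening: 0.002
gripper_force: 0.0
t 12.05 stage [[0.0668 0.0869 0.0147]] yaw 0.0009 F [-0.2 -0.5  0.3]
t: 12.25
ee_pos: [0.6308, 0.0854, 0.0147]
orientation: [0.993, -0.117, 0.0, 0.0]
contact_force: [0.0, -0.1, 0.2]
opening: 0.011
gripper_force: 0.0
t 12.25 stage [[0.0668 0.0879 0.0147]] yaw 0.0009 F [ 0.  -0.1  0.2]
```

Run:
```python
from h import *
snap('top','t5.png');snap('scene','s5.png');snap('wrist','w5.png')
f=lambda n,y0,y1,x0,x1:cv2.resize(cv2.imread('pics/'+n)[y0:y1,x0:x1],(380,285),interpolation=cv2.INTER_CUBIC)
cv2.imwrite('pics/c6.png',np.vstack([np.hstack([f('t5.png',140,200,170,250),f('s5.png',215,275,245,325)]),np.hstack([f('w5.png',120,255,90,270),f('w5.png',150,222,170,266)])]))
```

```text
(no output)
```

View pics/c6.png

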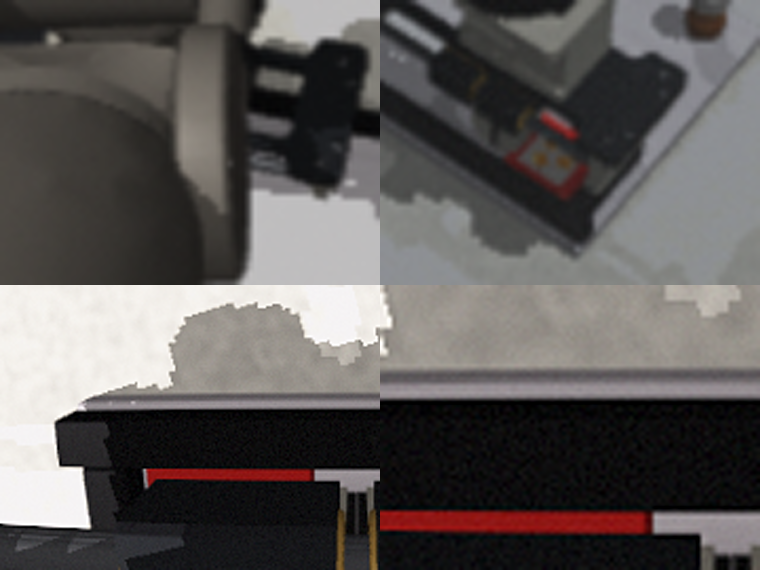

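The wrist view shows the carrier in the pocket and along the rail, with only a pale sliver (~1 mm, lower left panel near column 145) before the stop. I'll creep on.

```bash
echo '{"wx": [0, 0], "wy": [0, 0], "wz": [0, 0], "dx": [0, 0], "dy": [-0.001, 0], "dz": [0, 0], "jaw": [0.0, 0.0]}' | python3 drive.py;python3 st.py; echo '{"wx": [0, 0], "wy": [0, 0], "wz": [0, 0], "dx": [0, 0], "dy": [-0.001, 0], "dz": [0, 0], "jaw": [0.0, 0.0]}' | python3 drive.py; python3 st.py
```

```text
t: 12.6
ee_pos: [0.6311, 0.0864, 0.0147]
orientation: [0.993, -0.117, 0.0, 0.0]
contact_force: [0.6, 0.6, 0.6]
opening: 0.003
gripper_force: 0.0
t 12.6 stage [[0.0668 0.0889 0.0147]] yaw 0.0008 F [0.4 0.7 0.6]
t: 12.8
ee_pos: [0.6313, 0.0874, 0.0147]
orientation: [0.993, -0.117, 0.0, 0.0]
contact_force: [0.6, -0.2, 0.3]
opening: 0.004
gripper_force: 0.0
t 12.8 stage [[0.0668 0.0899 0.0147]] yaw 0.0009 F [ 0.6 -0.   0.3]
```

```bash
echo '{"wx": [0, 0], "wy": [0, 0], "wz": [0, 0], "dx": [0, 0], "dy": [-0.001, 0], "dz": [0, 0], "jaw": [0.0, 0.0]}' | python3 drive.py;python3 st.py; echo '{"wx": [0, 0], "wy": [0, 0], "wz": [0, 0], "dx": [0, 0], "dy": [-0.001, 0], "dz": [0, 0], "jaw": [0.0, 0.0]}' | python3 drive.py; python3 st.py
```

```text
t: 13.0
ee_pos: [0.6315, 0.0883, 0.0147]
orientation: [0.993, -0.117, 0.0, 0.0]
contact_force: [1.4, 0.1, 0.1]
opening: 0.004
gripper_force: 0.0
t 13.0 stage [[0.0668 0.0909 0.0147]] yaw 0.0009 F [1.4 0.4 0.1]
t: 13.2
ee_pos: [0.6317, 0.0893, 0.0147]
orientation: [0.993, -0.117, -0.0, 0.0]
contact_force: [-0.1, -0.3, 0.5]
opening: 0.0
gripper_force: 0.1
t 13.2 stage [[0.0668 0.0919 0.0147]] yaw 0.0009 F [-0.  -0.3  0.5]
```

```bash
echo '{"wx": [0, 0], "wy": [0, 0], "wz": [0, 0], "dx": [0, 0], "dy": [-0.001, 0], "dz": [0, 0], "jaw": [0.0, 0.0]}' | python3 drive.py | grep -E "force"; echo '{"wx": [0, 0], "wy": [0, 0], "wz": [0, 0], "dx": [0, 0], "dy": [-0.001, 0], "dz": [0, 0], "jaw": [0.0, 0.0]}' | python3 drive.py | grep force; python3 st.py
python3 - <<'E'
from h import *
s=status.sense();c=snap('wrist','w6.png')
# red strip extents and brightness along a row
a=c['pixels'].astype(int);m=(a[...,0]>110)&(a[...,1]<60)
ys,xs=np.nonzero(m[150:260,90:280]);print(xs.min()+90,xs.max()+90,ys.min()+150,ys.max()+150)
y=int(np.median(ys))+150
print(y,a[y,xs.min()+78:xs.min()+94].tolist())
b=cv2.imread('pics/w5.png')[y,150:175];print(b.tolist())
E
```

```text
contact_force: [-1.4, -2.7, 1.1]
gripper_force: 1.5
contact_force: [-2.5, -5.6, 3.7]
gripper_force: 3.2
t 13.6 stage [[0.0669 0.0927 0.0149]] yaw 0.0009 F [-1.1 -6.   3.7]
161 238 207 212
209 [[12, 16, 12], [12, 11, 13], [11, 12, 15], [9, 10, 9], [15, 11, 13], [13, 19, 15], [19, 15, 20], [5, 8, 9], [15, 6, 13], [4, 5, 6], [5, 0, 4], [0, 4, 1], [67, 16, 19], [151, 24, 22], [142, 23, 18], [145, 23, 25]]
[[0, 4, 0], [5, 4, 3], [8, 1, 2], [12, 11, 11], [7, 2, 8], [0, 0, 0], [10, 2, 4], [22, 20, 22], [141, 135, 138], [98, 98, 144], [18, 19, 142], [20, 22, 141], [21, 23, 142], [23, 24, 145], [15, 18, 139], [16, 20, 143], [20, 22, 143], [11, 18, 139], [19, 22, 144], [20, 22, 141], [20, 23, 142], [18, 17, 141], [23, 24, 144], [20, 19, 142], [21, 20, 143]]
```

The stop is now reached: 6 N, and the sliver is gone. I'll give a little more pressure with a nudge towards the rail, then retreat and look.

```bash
echo '{"wx": [0, 0, 0, 0], "wy": [0, 0, 0, 0], "wz": [0, 0, 0, 0], "dx": [0, 0.001, 0.001, 0], "dy": [-0.001, 0, 0, 0], "dz": [0, 0, 0, 0], "jaw": [0.0, 0.0, 0.0, 0.0]}' | python3 drive.py; python3 st.py; echo '{"wx": [0, 0, 0, 0, 0, 0, 0, 0, 0], "wy": [0, 0, 0, 0, 0, 0, 0, 0, 0], "wz": [0, 0, 0, 0, 0, 0, 0, 0, 0], "dx": [0, 0, 0, 0, -0.045, -0.045, -0.03, 0, 0], "dy": [0.004, 0.016, 0, 0, 0, 0, 0, 0, 0], "dz": [0, 0, -0.03, -0.04, -0.01, -0.01, 0, 0, 0], "jaw": [0.0, 0.0, 0.0, 0.0, 0.0, 0.0, 0.0, 0.0, 0.0]}' | python3 drive.py
python3 - <<'E'
from h import *
exec(open('st.py').read())
s=status.sense();c=snap('wrist','w7.png')
T=np.eye(4);T[:3,:3]=R.from_quat(s['orientation']).as_matrix();T[:3,3]=s['ee_pos'];np.save('T7.npy',T@np.array(c['tool_from_camera']))
q=np.load('q.npy');p=fproj(np.load('T7.npy'),S(q,[[.063,.123,.02]]))[0];print(p)
x,y=max(0,int(p[0])-75),max(0,int(p[1])-55)
cv2.imwrite('pics/c7.png',cv2.resize(cv2.imread('pics/w7.png')[y:y+110,x:x+150],None,fx=5,fy=5,interpolation=cv2.INTER_CUBIC));print(x,y)
E
```

```text
t: 14.05
ee_pos: [0.6334, 0.0902, 0.0151]
orientation: [0.993, -0.117, -0.001, 0.001]
contact_force: [-5.2, -7.0, 6.6]
opening: 0.005
gripper_force: 5.3
t 14.05 stage [[0.0682 0.0932 0.0151]] yaw 0.0007 F [-3.5 -8.   6.6]
t: 14.95
ee_pos: [0.5133, 0.0998, 0.1051]
orientation: [0.993, -0.117, 0.001, -0.0]
contact_force: [1.1, 0.4, 0.8]
opening: 0.003
gripper_force: 0.0
t 14.95 stage [[-0.0509  0.0745  0.1051]] yaw 0.001 F [0.9 0.7 0.8]
[199.26441292  59.21961299]
124 4
```

View pics/c7.png

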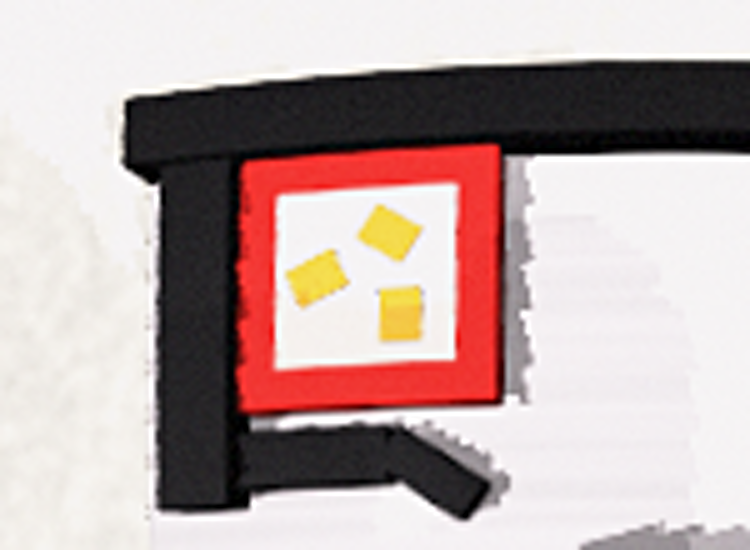

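The red carrier sits flush against both the rail and the stop, with the clearance only on the lip side. I'll lift clear and hand in.

```bash
echo '{"wx": [0, 0, 0, 0], "wy": [0, 0, 0, 0], "wz": [0, 0, 0, 0], "dx": [0, 0, 0, 0], "dy": [0, 0, 0, 0], "dz": [-0.04, -0.04, 0, 0], "jaw": [0.0, 0.0, 0.0, 0.0]}' | python3 drive.py && python3 -c "
from workcell import arm, camrig, status
print(arm.job_done())"
```

```text
t: 15.4
ee_pos: [0.5144, 0.0996, 0.1852]
orientation: [0.993, -0.117, 0.001, -0.0]
contact_force: [0.0, -0.3, -0.2]
opening: 0.005
gripper_force: 0.0
the job is handed in; nothing more can be done
None
```

The red carrier was pushed flush to the rail, then along it into the pocket; the last picture shows it flush against rail and stop. The hand is clear, nothing else was touched that I know of (I did not re-image the other items), and the job was handed in at about 15 s.

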